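Move the hanging pot from its swing cradle to its keyed base

TASK

Lift the black planter pot straight up out of the swing cradle by its carry bar, keeping it upright so that it neither swings nor catches. Then find, by looking or by trying, the turn at which the notch in its skirt goes over the tall peg of the round base, and set the pot down gently, fully home and flat on the base; do not let it drop. Leave the other things on the bench where they are.

Things in the scene. Friction and masses are not known exactly. Their poses are not given: they have to be found in the camera images.
- pot: Loose black plastic planter pot, about 0.35 kg, empty, open-topped, hanging in the cradle by two side pins about which it can swing. Origin: centre of its underside; z up, y along the pins. Body 64 mm across at the foot, 80 mm at the rim, which is 95 mm up. Pins: steel, 10 mm thick, along +y and -y out to 79 mm from the axis, 85 mm above the underside. It has a notched skirt and a carry bar.
- pot_bar (a point): Middle of the carry bar over the pot's mouth, on the pot's axis, 128 mm above its underside. The bar is 12 mm thick (along the pot's x), 82 mm long (along y) and 20 mm high; its underside is 23 mm above the rim and both sides are free: pinch it across its thickness from above. Axes as the pot's.
- pot_notch (a point): Middle of the notch in the flat ten-sided skirt round the pot's foot: 43 mm from the pot's axis along its +x, level with the underside. Skirt 8 mm thick, 100 mm across flats, 105 mm over corners. Notch 18 mm wide, open outwards, running from 36 mm out to the skirt's edge; the skirt has only this one. Axes as the pot's.
- cradle: Fixed aluminium cradle. Origin: centre of the underside of its foot plate (100 x 170 x 8 mm); z up, y from upright to upright. Uprights 45 mm wide, 12 mm thick, centred 68 mm either side in y, each with an open-topped slot 15 mm wide (in x), floor 130 and top 150 mm above the bench, holding a pot pin. At the start the pot's axes lie along the cradle's, its underside 50 mm above the bench.
- base: Fixed round black plastic dish for the pot. Origin: centre of its underside, on the bench; z up. Floor 10 mm above the bench, rim 24 mm high and at least 114 mm across inside. On the floor stand three steel posts (see base_seat), in directions -60, 0 and +60 degrees from the base's +x (counter-clockwise from above is positive): one tall peg, two low stubs. Which place has the peg varies and is not given.
- base_seat (a point): Top centre of the base's round seat (56 mm across), 18 mm above the bench; the pot's underside must rest on it. The three posts are 12 mm thick, 43 mm from the centre. Tall peg's top: 34 mm above the bench; stubs' tops: 14 mm, which the pot clears. Right turn: the pot's +x (notch) points at the peg, 3 mm play each side. Wrong turn: the skirt stops on the peg 16 mm above home. Axes as the base's.
- tub: Bystander: loose empty black plastic tub, 120 x 170 mm, 50 mm high. Origin: centre of its underside.
- tin: Bystander: loose steel tin, 74 mm across, 140 mm tall. Origin: centre of its underside.
- tub_lid: Bystander: loose pale translucent tub lid lying flat, 120 x 170 x 8 mm. Origin: centre of its underside.
- screwdriver: Bystander: loose screwdriver, 170 mm long, lying roughly along x between the robot and the work. Origin: on its axis, at the bench.
Not all that is in view belongs to the job. Leave any brown look-alike of the pot alone.

How it is judged:
By the outcome, as a careful person would: the job done as asked, in the order asked, and still so for the second after the job is handed in, with the robot touching nothing.
It also fails if it takes over 58 s, if anything falls off the work surface, if the arm or the gripper's body presses on something with over 40 N, if the wrist force passes 120 N, or if a joint passes its speed limit or range.

ROBOT

A 6-joint arm with a two-finger parallel gripper is mounted at the origin on the work surface. World frame = base frame: x ahead of the robot, y to its left, z up, the work surface at z = 0. Lengths are in m, angles in degrees, forces in N, time in s.
With the tool pointing down it reaches from about 0.375 to 0.75 m from the base axis. Payload 9 kg.
Tool frame: the origin (TCP) lies where the fingers leave the gripper's body, on its centre line; the fingertips stand 73 mm ahead of it and the grasp point (between the pads) lies 54 mm ahead of it (robot.tip_reach is the distance from the TCP to the fingertips, in m); z points along the fingers, y is the line along which they close (so a half turn about z gives the same grasp; the last joint's range is limited). The gripper opens to 85 mm and grips with 20 to 120 N. Pads are 22 mm wide; open, the fingers measure 114 mm over their backs; the gripper's body (76 mm by 85 mm) begins 54 mm behind the grasp point. The pads swing forward as they close: fully open they stand 13 mm farther back than shut.
Start: joints at [55.995, 5.964, 5.575, 89.605, 0, 77.527], TCP at [0.22, 0.558, 0.304] pointing down, gripper open.
Joint ranges: [-171.21, 171.21], [-48.23, 106.86], [-62.78, 66.21], [-105.2, 120.99], [-86.42, 89.51], [-180, 180]. Speed limits (degrees/s): [127.2, 127.2, 147.25, 180, 180, 180].

INTERFACE

Orientations are given as [roll, pitch, yaw] about the fixed x, y, z axes, in that order (R = Rz(yaw) Ry(pitch) Rx(roll)).
In Python, from plant import robot gives the robot as it stands. Calls block until the motion is done:
- robot.move_pose(position, orientation): joint-space move of the TCP to a pose.
- robot.line_to(position, vel=0.15, rotation=None, guard=None): straight line of the TCP; rotation=None keeps the orientation; vel is the mean speed in m/s. With guard (N) it stops when the force on the tool has changed by that much, and returns True; else False.
- robot.goto_joints(angles): joint-space move.
- robot.set_gripper(opening): finger opening in m; the grip force is fixed at half the most; returns when the fingers have stopped.
- robot.pause(seconds).
- robot.ik(position, orientation): joint angles nearest the present ones, or None.
- robot.observe(): the state.
- robot.grab_frame(name): name is "scene" or "top"; returns the picture (420x560x3 uint8, blue, green, red); there is no depth.
- robot.get_calibration(name): a dict with "vertical_fov" (degrees; the focal length in pixels is half the picture's height over the tangent of half this angle, whatever the lens; pixels are square), "cx", "cy" (the principal point, pixels), "k1" (the pictures are not rectified: a ray, as slopes to the right and down, at radius r is drawn at 1 + k1 r^2 times it, then the intrinsics apply), "rvec" (rotation vector, rad) and "tvec" (3), from world to camera coordinates, as OpenCV has them. Camera axes: x right, y down, z forward; pixel columns grow to the right and rows downward; lengths in m; the calibration is good to about 2 mm. A picture is of the moment at which its call begins. get_calibration takes no time and is no camera call.
A pose or a line that the arm cannot do raises robot.IKError and nothing moves.
- robot.job_done(): hands the job in; it is judged then, once.
The state is a dict: "time": time; "q": joint angles; "qvel": joint speeds; "joint_torque": joint torques, N m; "tool_pos": TCP position; "tcp_rot": TCP orientation; "ft_force": force on the tool from outside, world axes, zero at the start; "torque": the same for the moment, N m; "gripper_width": finger opening in m; "gripper_force": force on a finger pad.
Only numpy, scipy, OpenCV 4.12 (cv2) and the standard library are available. Lean on these libraries where they do the work, as an engineer would, in place of code of your own. Each camera call takes 0.05 s, during which the arm holds its last target. There are 200 camera calls.

## Working session

There is one attempt and no reset: what is moved stays moved. The work goes in short steps, each a Python script; the robot and the scene stay as the last script left them, time stands still between calls to the robot, and variables do not carry over. Pictures are saved under pics/ and viewed, at most 10 in all, crops included, and the job is handed in when it is done.

```bash
ls; mkdir -p pics; python3 - <<'E'
from plant import robot
import cv2
for n in("scene","top"):
    cv2.imwrite(f"pics/{n}0.png",cv2.resize(robot.grab_frame(n),(800,600),interpolation=cv2.INTER_CUBIC)); print(n,robot.get_calibration(n))
s=robot.observe();print(s["time"],s["tcp_rot"],s["tool_pos"],robot.tip_reach)
E
```

```text
pics
scene {'vertical_fov': 46.75311637269088, 'cx': 286.6539621506759, 'cy': 204.90275632775953, 'k1': -0.11200525028323274, 'rvec': array([ 0.92127309,  2.5015875 , -1.07681359]), 'tvec': array([ 0.46497604, -0.11785981,  1.55592276])}
top {'vertical_fov': 46.073653168474294, 'cx': 284.53791254925494, 'cy': 211.95873910752738, 'k1': -0.07656541384154164, 'rvec': array([ 2.13542065, -2.16472339,  0.1980801 ]), 'tvec': array([-0.07906259,  0.54228713,  1.20146895])}
0.1 [-1.79934807e+02 -1.42663921e-02  1.58467478e+02] [0.22009015 0.55795098 0.3032281 ] 0.0726
```

View pics/scene0.png

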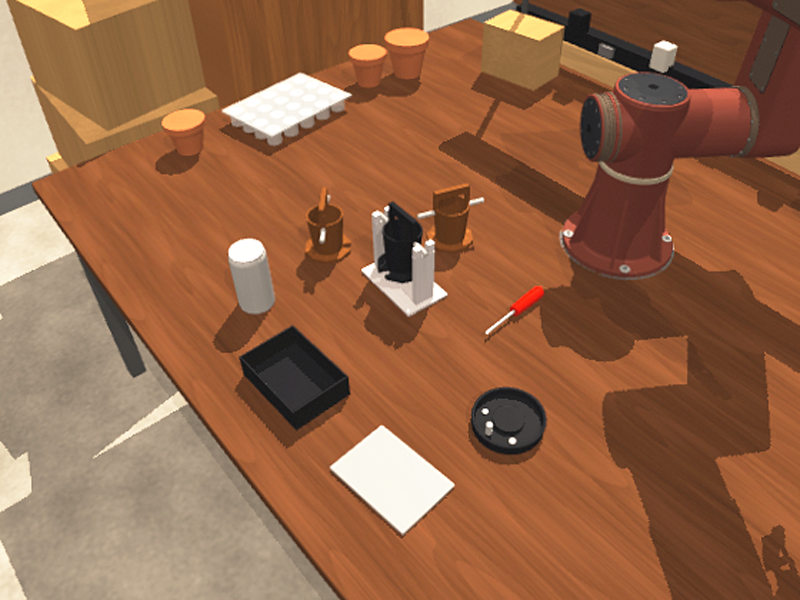

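View pics/top0.png

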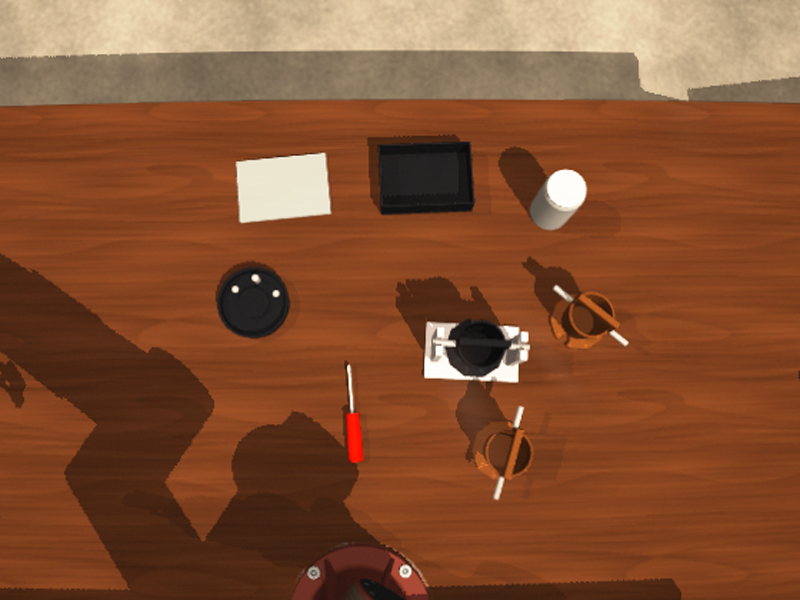

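The top view shows the base at (253,301) with posts at (236,289), (255,279) and (276,293). In the scene view the middle post, (489,427), looks like the tall one. Candidates for the pot in the top view:
- Black pot in the cradle (478,347), which is the one described.
- Brown look-alikes at (590,315) and (508,450), to be left alone.
- Black tub (425,178) and black base dish (253,301), which are not pots.

Next is a close crop to check the choice and find the notch.

```bash
python3 - <<'E'
from plant import robot
import cv2,numpy as np
s=robot.grab_frame("scene");t=robot.grab_frame("top")
def c(im,x,y,w=80,h=60):
    o=cv2.resize(im[y:y+h,x:x+w],(400,300),interpolation=cv2.INTER_CUBIC)
    return np.clip(255*(o/255.)**0.5,0,255).astype(np.uint8)
# each cell: scale 5
cv2.imwrite("pics/c1.png",np.vstack([np.hstack([c(s,245,140,),c(t,294,212)]),np.hstack([c(s,315,263),c(t,137,180)])]))
E
```

```text
(no output)
```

View pics/c1.png

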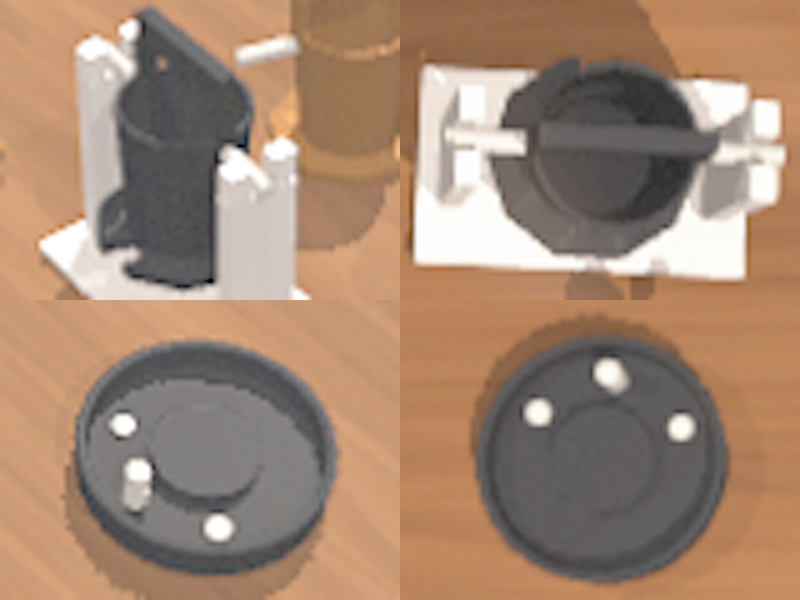

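The crop confirms the black pot hangs in the cradle with its bar along world y. The notch appears on the +x side, at scene crop (130,255) and top crop (575,70). The middle post is the tall peg: its side is visible in both views. Now I fit the poses and overlay the model.

```bash
cat > h.py <<'E'
from plant import robot
import cv2,numpy as np
from scipy.optimize import least_squares
def proj(n,P):
    c=robot.get_calibration(n);f=210/np.tan(np.radians(c["vertical_fov"]/2))
    q=cv2.Rodrigues(np.array(c["rvec"]))[0]@np.atleast_2d(P).T+np.array(c["tvec"])[:,None]
    s=q[:2]/q[2];s=s*(1+c["k1"]*(s**2).sum(0))
    return (s*f+np.array([[c["cx"]],[c["cy"]]])).T
def w(p,L):  # p=x,y,yawdeg
    a=np.radians(p[2]);L=np.atleast_2d(L);R=np.array([[np.cos(a),-np.sin(a),0],[np.sin(a),np.cos(a),0],[0,0,1]])
    return L@R.T+np.array([p[0],p[1],0])
def fit(obs,p0):
    r=least_squares(lambda p:np.concatenate([(proj(n,w([p[0],p[1],p[2]*100],L))-uv).ravel() for n,L,uv in obs]),[p0[0],p0[1],p0[2]/100],x_scale=.1,loss="soft_l1")
    p=r.x*[1,1,100];
    for n,L,uv in obs: print(n,L,np.round(proj(n,w(p,L))-uv,1)[0])
    return p
E
cat > m.py <<'E'
from h import *
c60,s60=.0215,.0372
B=[("top",[0,0,.024],(177.4,211)),("top",[c60,s60,.014],(164.6,202.4)),("top",[c60,-s60,.014],(193,205.4)),("top",[.043,0,.034],(178.4,194.6)),
("scene",[c60,s60,.014],(358.6,308.4)),("scene",[c60,-s60,.014],(339.6,288)),("scene",[.043,0,.034],(342.6,296-1))]
C=[("top",[.05,.085,.008],(299,225)),("top",[-.05,.085,.008],(297,264.4)),("top",[-.05,-.085,.008],(363,267.4)),("top",[.05,-.085,.008],(363,228.4)),
("top",[0,.079,.135],(303.4,239.6)),("top",[0,-.079,.135],(370.6,243))]
b=fit(B,(.6,.2,0));print("base",b);c=fit(C,(.5,-.2,0));print("cradle",c)
def ring(r,z,n=40):a=np.linspace(0,2*np.pi,n+1);return np.c_[r*np.cos(a),r*np.sin(a),0*a+z]
out=[]
for n,(x,y) in (("scene",(245,140)),("top",(294,212))):
    im=robot.grab_frame(n)[y:y+75,x:x+100]
    o=cv2.resize(im,(800,600) if 0 else (400,300),interpolation=cv2.INTER_CUBIC)
    o=np.clip(255*(o/255.)**.5,0,255).astype(np.uint8)
    D=[(ring(.04,.145),(0,255,0)),(ring(.0525,.058,10),(0,0,255)),(np.array([[.05,.009,.058],[.036,.009,.058],[.036,-.009,.058],[.05,-.009,.058]]),(0,255,255)),
     (np.array([[-.006,.041,.188],[.006,.041,.188],[.006,-.041,.188],[-.006,-.041,.188],[-.006,.041,.188]]),(255,255,0)),(np.array([[0,.079,.135],[0,-.079,.135]]),(255,0,255))]
    for L,col in D: cv2.polylines(o,[np.int32((proj(n,w(c,L))-[x,y]+.5)*4)],False,col,1)
    out.append(o)
cv2.imwrite("pics/ov.png",np.hstack(out))
E
python3 m.py
```

```text
top [0, 0, 0.024] [-0.7  0.6]
top [0.0215, 0.0372, 0.014] [-0.2  0.2]
top [0.0215, -0.0372, 0.014] [-0.2  0.2]
top [0.043, 0, 0.034] [-0.1 -0.1]
scene [0.0215, 0.0372, 0.014] [-0.4 -0.5]
scene [0.0215, -0.0372, 0.014] [-0.5 -0.8]
scene [0.043, 0, 0.034] [-0.5  1.6]
base [ 0.54844014  0.18905984 -6.69190085]
top [0.05, 0.085, 0.008] [-0.4  0.4]
top [-0.05, 0.085, 0.008] [-0.1 -0.3]
top [-0.05, -0.085, 0.008] [-0.  -0.2]
top [0.05, -0.085, 0.008] [0.9 0.2]
top [0, 0.079, 0.135] [-0.3  0.1]
top [0, -0.079, 0.135] [ 0.2 -0.1]
cradle [ 0.45618782 -0.20489852 -3.57706994]
```

View pics/ov.png

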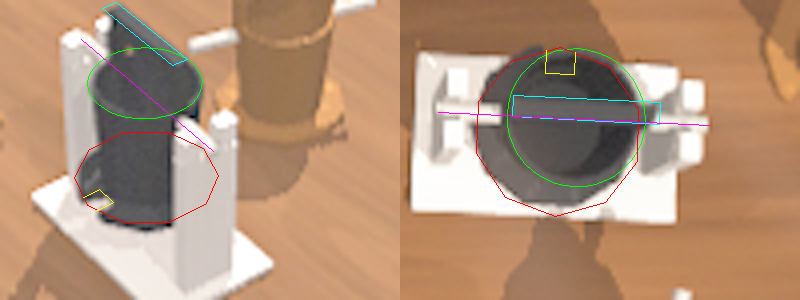

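The overlay matches well: the rim, pins and notch line up to about 1–1.5 px, so the pot is upright with its notch towards +x. Going above, then down to grip.

```bash
cat > g.py <<'E'
from h import *
c=[.4555,-.2049,-3.58]; yaw=None
for y in (86.4,-93.6):
    ok=[robot.ik([c[0],c[1],z],[180,0,y]) for z in (.232,.33,.38)]+[robot.ik([.548,.189,z],[180,0,y-3.1]) for z in (.2,.38)]
    print(y,[None if k is None else np.round(k).astype(int).tolist() for k in ok])
    if all(k is not None for k in ok) and (yaw is None or abs(ok[1][5])<best): yaw,best=y,abs(ok[1][5])
print("yaw",yaw)
robot.move_pose([c[0],c[1],.36],[180,0,yaw])
robot.set_gripper(.05)
print(robot.line_to([c[0],c[1],.233],vel=.1,guard=8))
s=robot.observe();print(s["time"],s["tool_pos"],s["tcp_rot"],s["ft_force"])
o=[]
for n,(x,y) in (("scene",(245,130)),("top",(294,202))):
    im=robot.grab_frame(n)[y:y+75,x:x+100]
    o.append(np.uint8(255*(cv2.resize(im,(400,300),interpolation=cv2.INTER_LINEAR)/255.)**.5))
cv2.imwrite("pics/g.png",np.hstack(o))
E
python3 g.py
```

```text
86.4 [[-39, -12, -19, 83, 0, 54], [-39, -11, -8, 93, 0, 54], [-39, -10, -2, 98, 0, 54], [6, 3, -9, 79, 0, 103], [6, 4, 12, 97, 0, 103]]
-93.6 [[-39, -12, -19, 83, 0, -126], [-39, -11, -8, 93, 0, -126], [-39, -10, -2, 98, 0, -126], [6, 3, -9, 79, 0, -77], [6, 4, 12, 97, 0, -77]]
yaw 86.4
False
4.975 [ 0.45576465 -0.2051295   0.23374676] [1.79945760e+02 3.66623050e-02 8.63978312e+01] [-0.713964    0.75245502  1.20838922]
```

View pics/g.png

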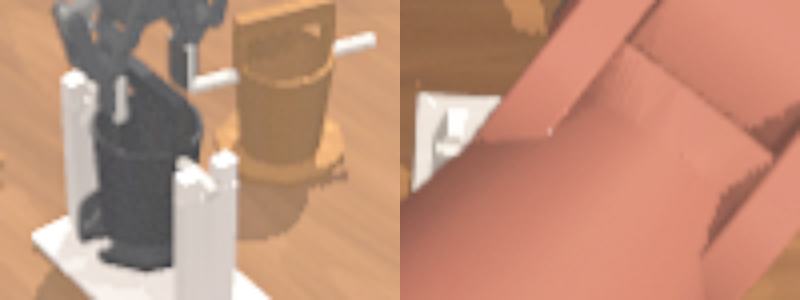

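The fingers straddle the bar: pads at (120,95) and (190,70) in the left crop, bar between them. Closing in steps and watching the force.

```bash
python3 - <<'E'
from h import *
def st(m):
    s=robot.observe();print(m,round(s["time"],2),np.round(s["tool_pos"],4),np.round(s["ft_force"],1),np.round(s["torque"],2),round(s["gripper_width"],4),round(s["gripper_force"],1))
for o in (.025,.018,.0): robot.set_gripper(o);st(o)
p=robot.observe()["tool_pos"]
print(robot.line_to([p[0],p[1],p[2]+.012],vel=.02,guard=15));robot.pause(.2);st("lift")
E
```

```text
0.025 5.44 [ 0.4555 -0.2049  0.233 ] [ 0.5 -0.5 -0.1] [-0.03 -0.05 -0.05] 0.025 0.0
0.018 5.68 [ 0.4555 -0.2049  0.233 ] [0.  0.3 0.4] [-0.05  0.01 -0.01] 0.0183 0.0
0.0 5.9 [ 0.4555 -0.205   0.2332] [-0.2 -0.4  1.6] [-0.07 -0.06  0.03] 0.0108 59.2
False
lift 6.86 [ 0.4555 -0.2049  0.245 ] [-0.5  0.3 -4.5] [0.02 0.03 0.02] 0.0112 58.4
```

```bash
cat > t.py <<'E'
from h import *
def st(m):
    s=robot.observe();print(m,round(s["time"],2),np.round(s["tool_pos"],4),np.round(s["tcp_rot"],2),np.round(s["ft_force"],1),round(s["gripper_width"],4),round(s["gripper_force"],1))
p=[.4555,-.2049]
print(robot.line_to([*p,.37],vel=.06,guard=12));st("up")
robot.line_to([.5484,.1891,.37],vel=.12,rotation=[180,0,83.31]);robot.pause(.3)
robot.line_to([.5484,.1891,.26],vel=.08,guard=10);robot.pause(.3);st("over")   # underside at .077
cv2.imwrite("pics/over_raw.png",robot.grab_frame("scene"));cv2.imwrite("pics/over_top.png",robot.grab_frame("top"))
def ring(r,z,n=40):a=np.linspace(0,2*np.pi,n+1);return np.c_[r*np.cos(a),r*np.sin(a),0*a+z]
x,y=300,205;im=cv2.imread("pics/over_raw.png")[y:y+120,x:x+80];u=.077
o=np.uint8(255*(cv2.resize(im,(400,600),interpolation=cv2.INTER_LINEAR)/255.)**.5);o2=o.copy()
pp=[.5484,.1891,-6.69]
for L,col in [(ring(.04,u+.095),(0,255,0)),(ring(.0525,u+.008,10),(0,0,255)),(np.array([[.05,.009,u+.008],[.036,.009,u+.008],[.036,-.009,u+.008],[.05,-.009,u+.008]]),(0,255,255)),(np.array([[0,.079,u+.085],[0,-.079,u+.085]]),(255,0,255)),(np.array([[.043,0,.034],[.043,0,.01]]),(255,255,0)),(ring(.057,.024),(255,255,255))]:
    cv2.polylines(o2,[np.int32((proj("scene",w(pp,L))-[x,y]+.5)*5)],False,col,1)
cv2.imwrite("pics/over.png",np.hstack([o,o2]))
E
python3 t.py
```

```text
False
up 9.09 [ 0.4554 -0.2049  0.3698] [-1.7998e+02 -1.0000e-02  8.6400e+01] [ 0.   0.4 -4.8] 0.0107 58.4
over 14.74 [0.5485 0.1891 0.2602] [179.99  -0.    83.31] [-0.3  0.2 -4.2] 0.011 58.3
```

View pics/over.png

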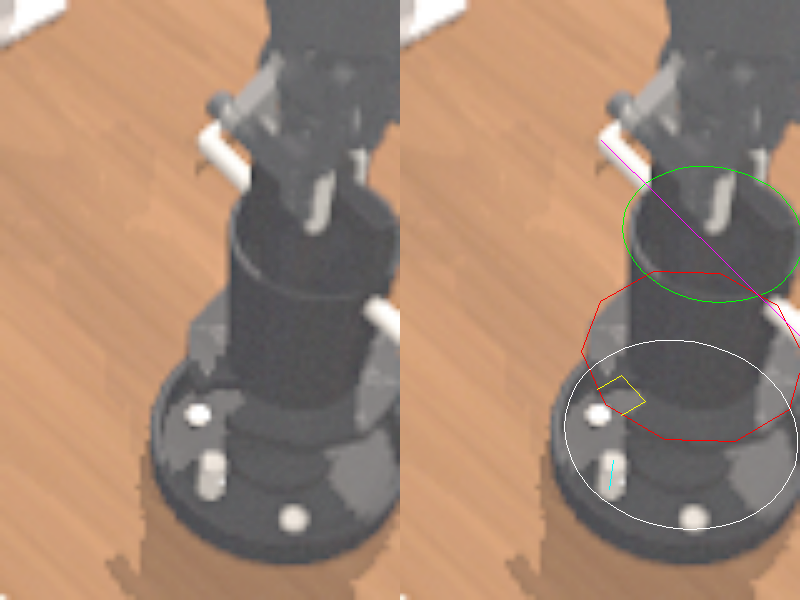

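The pot hangs upright over the base, with its notch (225,400) towards the tall peg (212,460). Model and picture differ by the same small shift of about 0.5 px for both pot and base, so they are aligned to about 1 mm. Descending under guard, with 1.5 mm of bias away from the notch's inner end.

```bash
cat > d.py <<'E'
from h import *
def st(m):
    s=robot.observe();print(m,round(s["time"],2),np.round(s["tool_pos"],4),np.round(s["ft_force"],1),np.round(s["torque"],2),round(s["gripper_width"],4))
p=w([.5484,.1891,-6.69],[-.0015,0,0])[0][:2]
robot.line_to([*p,.226],vel=.05,guard=6);robot.pause(.2);st("pre")
hit=robot.line_to([*p,.196],vel=.012,guard=4);st(hit)
E
python3 d.py
```

```text
pre 15.88 [0.5471 0.1893 0.2264] [ 0.5 -0.8 -5.1] [-0.02 -0.01  0.03] 0.0108
True 17.68 [0.5471 0.1892 0.2015] [ 1.5 -0.6  5.5] [ 0.03 -0.15 -0.  ] 0.0107
```

Contact came at z = 0.2015 m against 0.201 expected at home. A stop on the peg would have been at 0.217 m, so the pot is seated. Checking by picture before release.

```bash
python3 - <<'E'
from h import *
p=robot.observe()["tool_pos"]
print(robot.line_to([p[0],p[1],.2005],vel=.01,guard=6));robot.pause(.2)
s=robot.observe();print(s["tool_pos"],s["ft_force"],s["torque"])
x,y=300,225;im=robot.grab_frame("scene")[y:y+100,x:x+100]
cv2.imwrite("pics/home.png",np.uint8(255*(cv2.resize(im,(600,600),interpolation=cv2.INTER_LINEAR)/255.)**.5))
E
```

```text
False
[0.54767125 0.18926264 0.20145659] [ 0.72207344 -0.04534707  6.45994153] [-0.04657423  0.11348214  0.00772189]
```

View pics/home.png

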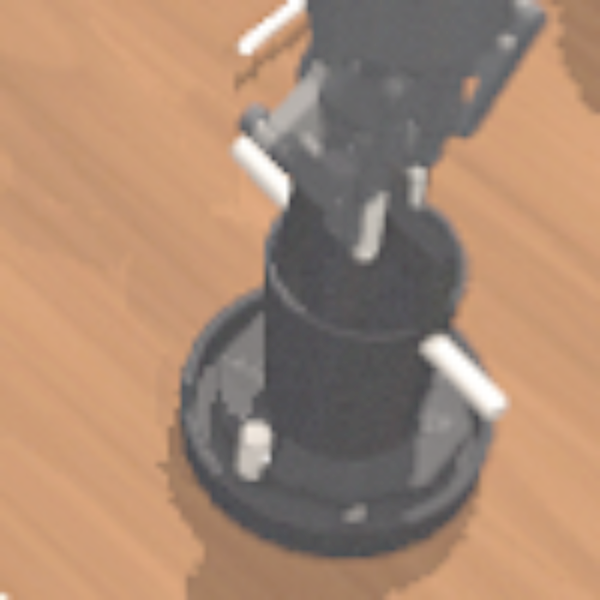

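The peg stands up through the notch at (253,450), and the skirt lies flat inside the rim. Releasing and retreating straight up.

```bash
python3 - <<'E'
from h import *
robot.set_gripper(.03);s=robot.observe();print(s["ft_force"],s["gripper_force"])
robot.set_gripper(.05);p=s["tool_pos"]
print(robot.line_to([p[0],p[1],.30],vel=.06,guard=5))
robot.move_pose([.40,.40,.33],[180,0,83.3]);robot.pause(.3)
o=[]
for n,(x,y) in (("scene",(300,225)),("top",(127,160))):
    im=robot.grab_frame(n)[y:y+100,x:x+100]
    o.append(np.uint8(255*(cv2.resize(im,(400,400),interpolation=cv2.INTER_LINEAR)/255.)**.5))
cv2.imwrite("pics/fin.png",np.hstack(o));s=robot.observe();print(s["time"],s["ft_force"])
E
```

```text
[ 0.26667427 -0.13477544 -0.81524193] 0.0
False
22.0833 [ 0.21035164  0.1973251  -0.1303102 ]
```

View pics/fin.png

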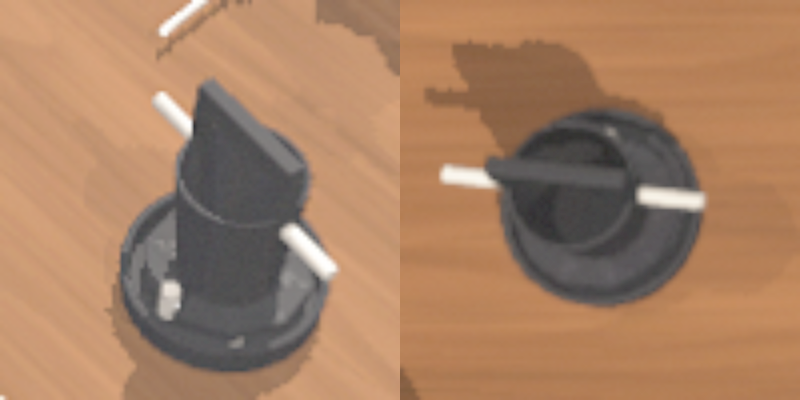

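The pot stands upright in the base, with the peg through the notch at (170,298), and the robot is clear of it. Handing in.

```bash
python3 -c "
from plant import robot
print(robot.job_done())"
```

```text
the job is handed in; nothing more can be done
None
```

The black pot is out of the cradle and sits flat and fully home on the base with its notch over the tall peg; the arm is clear, nothing else was touched, and the job was handed in at about 22 s.

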